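Weigh the green-lidded spice jar from the carousel

TASK

Turn the spice carousel until the jar with the green lid, standing in its bay, faces the robot at the orange pointer. Then lift that jar out and set it down upright in the middle of the kitchen scale's metal pan, without letting it drop, and let go.

Things in the scene. Friction and masses are not known exactly. Their poses are not given: they have to be found in the camera images.
- turntable: Carousel's wooden disc, 290 mm wide, 12 thick; turns both ways about z (light friction, 0.1 N m, stays put). Origin on the axis at its underside, 18 mm above the table. Bays: steel rings, 58 mm inside, 10 high, at x = +-74, y = +-74 mm, a jar in each, jar tops at z = 87. On an 18 mm post in the middle, a black bar handle for turning: 60 mm along x, 18 wide (y), z = 108 to 142 mm.
- jar_green: Spice jar with the green lid, brown below: round, upright, straight sided, 48 mm wide, 75 mm high (lid: top 22 mm), 0.13 to 0.25 kg. Origin: centre of its underside; z up. At the start it stands on the disc in a bay away from the pointer, with 5 mm of play; like jars with red, yellow and blue lids stand in the other three bays.
- front_spot (a point): Fixed spot level with the disc's upper face, 105 mm from the carousel's axis on the robot's side: the centre of the bay facing the robot must stand here. On the same line a fixed orange pointer, 26 mm wide, 12 mm high, sticks out 45 mm from under the disc's edge. x: from the spot towards the carousel's axis; z up.
- pan (a point): Centre of the upper face of the kitchen scale's square metal pan, 136 by 136 mm, flat, rigid, 50 mm above the table; the white scale under it is fixed, 190 by 150 mm. z up.
There are look-alikes about, which are no part of the job. There is more than one size of the jar_green; the one meant has the size given above. Of the things shaped like the part that bears pan, the white one is meant.

How it is judged:
By the outcome, as a careful person would: the job done as asked, in the order asked, and still so for the second after the job is handed in, with the robot touching nothing.
It also fails if it takes over 58 s, if anything falls off the work surface, if the arm or the gripper's body presses on something with over 40 N, if the wrist force passes 120 N, or if a joint passes its speed limit or range.

ROBOT

A 7-joint arm with a two-finger parallel gripper is mounted at the origin on the work surface. World frame = base frame: x ahead of the robot, y to its left, z up, the work surface at z = 0. Lengths are in mm, angles in rad, forces in N, time in s.
With the tool pointing down it reaches from about 425 to 800 mm from the base axis. Payload 8.3 kg.
Tool frame: the origin (TCP) lies midway between the tips of the shut fingers; the grasp point (between the pads) lies bot.grasp_offset behind it (bot.grasp_offset is the distance from the TCP to the grasp point, in mm); z points along the fingers, y is the direction in which the jaws open and shut (so a half turn about z gives the same grasp; the last joint's range is limited). The gripper opens to 85 mm and grips with 20 to 120 N. Pads are 22 mm wide; open, the fingers measure 114 mm over their backs; the gripper's body (76 mm by 85 mm) begins 54 mm behind the grasp point. The pads swing forward as they close: fully open they stand 13 mm farther back than shut.
Start: joints at [-1.405, 0.383, 0.016, 1.37, -0.006, 1.388, -0.046], TCP at [141.704, 608.706, 231.279] pointing down, gripper open.
Joint ranges: [-2.95, 2.95], [-0.25, 2.06], [-1.52, 1.56], [0.18, 2.33], [-1.44, 4.58], [0.02, 2.06], [-3.01, 3.01]. Speed limits (rad/s): [2.39, 2.39, 3.01, 3.01, 3.14, 3.14, 3.14].

INTERFACE

Orientations are given as [roll, pitch, yaw] about the fixed x, y, z axes, in that order (R = Rz(yaw) Ry(pitch) Rx(roll)).
In Python, from bench import observe, cams, order, bot gives the robot as it stands. The module is installed in compiled form; this text tells all that it offers.
- The arm moves only by the tool send_rows, never from a script. Its argument "steps" is text: rows parted by semicolons, each of 5 numbers parted by spaces: the gripper's target within -1 to 1 (fully open at 1, half-way at 0, shut at -1), then the shift along the tool's x, y, z in units of 60 mm (1.0 is 60 mm), then the turn about the tool's z in units of 8 degrees (1.0 is 8 degrees). In form: claw tx ty tz roll; .... A call has exactly 8 rows; each row is the pose to reach, as a shift and turn from the pose measured when the call began, along the tool's axes at that moment; what a row does not reach only later rows make up. A row lasts 1/8 s, in which the tool goes at most 62.5 mm and 10.7 degrees, less where a joint would pass 70% of its speed; a pose out of reach is approached as far as the arm can. A call with a gripper value outside its range is refused whole. The fingers move at their own pace and stop on an object; "newtons" is the grip in N (left out, the last holds). Time passes only in rows, so rows that repeat a pose let the fingers close, or fill a call up. It gives the time, the measured TCP pose, the force and the opening at its end, in the units of the state.
- observe(): the state, without advancing time (a new reading comes with each control period).
- cams.grab_frame(name): name is "scene" or "side" or "wrist"; returns (picture, depth): 400x640x3 uint8, blue, green, red; 400x640 float32, mm along the optical axis (not along the pixel's ray), 0 where there is no reading.
- cams.calibration(name): a dict with "intrinsics" (3x3 intrinsics, pixels), "k1" (the pictures are not rectified: a ray, as slopes to the right and down, at radius r is drawn at 1 + k1 r^2 times it, then the intrinsics apply), "rvec" (rotation vector, rad) and "tvec" (3), from world to camera coordinates, as OpenCV has them. Camera axes: x right, y down, z forward; pixel columns grow to the right and rows downward; lengths in mm; the calibration is good to about 2 mm. A picture is of the moment at which its call begins: read the wrist's pose just before it. calibration takes no time and is no camera call; for the wrist camera it gives the pose at the moment of the call.
- order.sign_off(): hands the job in, once; it reports no verdict.
Trained networks look in the newest picture that a camera, given by its name, has taken for a name from the list of things; names that differ only in an ending like _2 or _b are one class to them, and where a whole thing is asked for, a point or a joint stands for the part that bears it (a point fixed in the world has none). Each returns a list of dicts, best first, with "p" (0 to 1); they miss things now and then, are a little off and sometimes report something else, mostly with a low value. They report only what shows in the picture. A call takes as long as a camera call. They do not tell look-alikes from the thing itself.
- cams.spot_in(camera, name): "pixel" ([row, column] in pixels, amid what is visible of it).
- cams.pinpoint(camera, name): "pixel" ([row, column] in pixels: a listed point, or the origin of a listed thing).
The state is a dict: "t": time; "joint_pos": joint angles; "qd": joint speeds; "joint_efforts": joint torques, N m; "tcp_pos": TCP position; "tcp_rot": TCP orientation; "contact_force": force on the tool from outside, world axes, zero at the start; "moment": the same for the moment, N m; "width": finger opening in mm.
Only numpy, scipy, OpenCV 4.12 (cv2) and the standard library are available. Lean on these libraries where they do the work, as an engineer would, in place of code of your own. Each camera call takes 0.05 s, during which the arm holds its last target.

## Working session

There is one attempt and no reset: what is moved stays moved. The work goes in short steps, Python scripts to look and compute and a tool call to move; the robot and the scene stay as the last step left them, time stands still between calls to the robot, and variables do not carry over. Pictures are saved under pics/ and viewed, and the job is handed in when it is done.

Besides the shell and the picture viewer there is one more tool, called after "Request:" as name(argument=value, ...) on one line, values as JSON. send_rows: Moves the arm, as the interface text tells. Its arguments: {"type":"object","properties":{"steps":{"type":"string"},"newtons":{"type":"number"}},"required":["steps"]}

```bash
mkdir -p pics
cat > h.py <<'E'
import numpy as np, cv2
from bench import observe, cams, order, bot
def cal(n):
    c=cams.calibration(n); K=np.array(c["intrinsics"],float); R=cv2.Rodrigues(np.array(c["rvec"],float))[0]; t=np.array(c["tvec"],float).ravel()
    return K,c["k1"],R,t
def slopes(c,px):
    K,k1,R,t=c
    u=(px[1]-K[0,2])/K[0,0]; v=(px[0]-K[1,2])/K[1,1]
    d=np.hypot(u,v); r=d
    for _ in range(30): r=d/(1+k1*r*r)
    s=r/d if d>0 else 1
    return np.array([u*s,v*s,1.])
def at_depth(c,px,z):
    K,k1,R,t=c; return R.T@(slopes(c,px)*z-t)
def at_height(c,px,h):
    K,k1,R,t=c; o=-R.T@t; d=R.T@slopes(c,px); return o+d*(h-o[2])/d[2]
def proj(c,P):
    K,k1,R,t=c; p=R@np.array(P,float)+t; s=p[:2]/p[2]; s=s*(1+k1*(s@s)); return np.array([K[1,1]*s[1]+K[1,2],K[0,0]*s[0]+K[0,2]])
def med(d,px,w=3):
    r,c=int(px[0]),int(px[1]); a=d[max(0,r-w):r+w+1,max(0,c-w):c+w+1]; a=a[a>0]; return float(np.median(a)) if a.size else 0
E
python3 - <<'E'
from h import *
np.set_printoptions(precision=1,suppress=True)
s=observe(); print(s["t"],s["tcp_pos"],s["tcp_rot"],s["width"],bot.grasp_offset)
for n in ["scene","side"]:
    c=cal(n); im,d=cams.grab_frame(n); cv2.imwrite(f"pics/{n}0.png",im); np.save(f"{n}0.npy",d)
    for th in ["turntable","jar_green","pan"]:
        for r in cams.spot_in(n,th)[:5]:
            z=med(d,r["pixel"]); print(n,"spot",th,r["pixel"],round(r["p"],2),at_depth(c,r["pixel"],z))
    for th in ["turntable","jar_green","front_spot","pan"]:
        for r in cams.pinpoint(n,th)[:5]:
            z=med(d,r["pixel"]); print(n,"pin",th,r["pixel"],round(r["p"],2),at_depth(c,r["pixel"],z))
print(observe()["t"])
E
```

```text
0.0 [141.6 608.2 230.2] [-3.1  0.   2.9] 85.6284079886291 18.700000000000003
scene spot turntable [197.5, 416.3] 0.63 [621.6  76.5  29.1]
scene spot jar_green [165.5, 431.9] 0.92 [554.7 167.5  71.8]
scene spot jar_green [140.5, 388.8] 0.65 [354.8 149.4  57.8]
scene spot pan [283.5, 326.6] 0.85 [ 834.8 -286.6   48.5]
scene spot pan [206.9, 276.6] 0.68 [ 545.7 -289.9   48.9]
scene spot pan [226.3, 167.5] 0.67 [ 521.  -553.5   48.4]
scene pin turntable [196.4, 410.7] 0.62 [678.9  12.   85.4]
scene pin jar_green [175.0, 424.6] 0.81 [549.4 151.7  41.2]
scene pin jar_green [152.2, 388.3] 0.58 [356.2 151.5  16.5]
scene pin pan [199.0, 276.0] 0.9 [ 513.  -279.9   49.3]
scene pin pan [274.2, 329.3] 0.77 [ 812.7 -270.3   48.7]
scene pin pan [227.1, 163.9] 0.74 [ 521.5 -561.9   48.9]
side spot turntable [305.9, 275.8] 0.7 [586.7 106.2  30.1]
side spot jar_green [349.4, 379.5] 0.71 [333.9 191.7  97.8]
side spot pan [189.1, 243.3] 0.93 [ 790.1 -243.6   49.1]
side spot pan [146.1, 352.1] 0.85 [ 498.1 -510.8   53.1]
side spot pan [203.1, 340.2] 0.62 [ 491.5 -245.6   49.7]
side pin turntable [298.1, 276.0] 0.79 [589.6  91.3  40.7]
side pin jar_green [358.4, 379.2] 0.92 [330.9 199.   70.9]
side pin jar_green [331.8, 296.5] 0.91 [512.2 185.2  85.5]
side pin pan [192.8, 335.6] 0.89 [ 512.5 -285.2   49.3]
side pin pan [180.0, 239.7] 0.72 [ 812.9 -276.5   52.3]
side pin pan [137.7, 347.3] 0.6 [ 521.7 -555.5   51.1]
0.8
```

View pics/scene0.png

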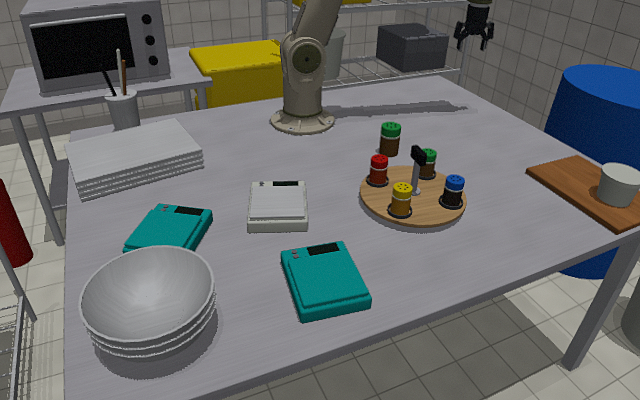

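View pics/side0.png

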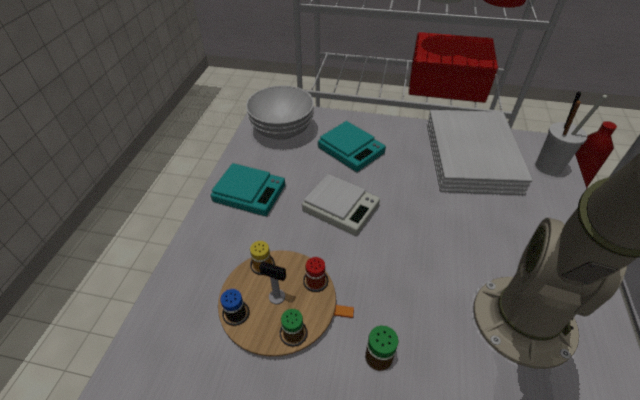

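The scene view shows two green-lidded jars: one on the carousel (scene ~[160,430], side ~[325,292]) and one larger on the table (scene ~[138,390], side ~[347,381]). The one in a bay is the one meant. The white scale is at scene [205,277], side [203,340]; the two teal ones are look-alikes. Next I'll measure and confirm with crops.

```bash
cat > m.py <<'E'
from h import *
np.set_printoptions(precision=1,suppress=True)
rng={"red":((0,150,90),(6,255,255)),"yellow":((22,150,120),(32,255,255)),"green":((50,120,70),(75,255,255)),"blue":((105,150,100),(120,255,255)),"orange":((8,200,180),(18,255,255))}
def cloud(n,im,d):
    c=cal(n); K,k1,R,t=c
    rr,cc=np.nonzero(d>0); pts=np.stack([cc,rr],1).astype(float)[:,None]
    u=cv2.undistortPoints(pts,K,np.array([k1,0,0,0.]))[:,0]
    z=d[rr,cc]; P=np.c_[u,np.ones(len(u))]*z[:,None]
    W=(P-t)@R
    out=np.full(d.shape+(3,),np.nan); out[rr,cc]=W; return out
def colours(n,im,d,box):
    W=cloud(n,im,d); hsv=cv2.cvtColor(im,cv2.COLOR_BGR2HSV)
    x0,x1,y0,y1=box
    for k,(lo,hi) in rng.items():
        m=cv2.inRange(hsv,lo,hi)
        k_,lab,st,ce=cv2.connectedComponentsWithStats(m)
        for i in range(1,k_):
            if st[i,4]<15: continue
            p=W[lab==i]; p=p[~np.isnan(p[:,0])]
            if len(p)<10: continue
            q=np.median(p,0)
            if not(x0<q[0]<x1 and y0<q[1]<y1): continue
            top=p[p[:,2]>np.percentile(p[:,2],90)-6] if k!="orange" else p
            print(n,k,ce[i][::-1],st[i,4],"med",q,"ztop",np.percentile(p[:,2],95),"topc",(top.min(0)+top.max(0))/2, "ext",top.max(0)-top.min(0))
E
python3 - <<'E'
from m import *
for n in ["scene","side"]:
    im=cv2.imread(f"pics/{n}0.png"); d=np.load(f"{n}0.npy"); colours(n,im,d,(250,900,-100,350))
    W=cloud(n,im,d); c=cal(n)
    # handle
    m=(im.max(2)<60)&(W[...,2]>120)&(W[...,2]<175)&(W[...,0]>480)&(W[...,0]<750)&(W[...,1]>0)&(W[...,1]<250)
    p=W[m]; print(n,"handle",len(p),p.min(0),p.max(0))
    t=p[p[:,2]>150]; print(len(t), t.mean(0), t.min(0),t.max(0)); 
    x=t[:,:2]-t[:,:2].mean(0); w,v=np.linalg.eigh(x.T@x); print("axis dir",v[:,1], np.ptp(x@v,axis=0))
    # disc
    m=(abs(W[...,2]-30)<4)&(W[...,0]>400)&(W[...,1]>-80)&(W[...,1]<300)&(W[...,0]<800)
    p=W[m]; print("disc",len(p),p.min(0),p.max(0))
    hull=cv2.convexHull(p[:,:2].astype(np.float32)); print(cv2.minEnclosingCircle(hull))
    # pan
    m=(abs(W[...,2]-50)<4)&(abs(W[...,0]-512)<120)&(abs(W[...,1]+282)<120); p=W[m]
    print("pan",len(p),cv2.minAreaRect(p[:,:2].astype(np.float32)), p.mean(0))
a=cv2.imread("pics/scene0.png")[110:230,340:490]; b=cv2.imread("pics/side0.png")[230:370,210:410]
a=cv2.resize(a,(500,400),interpolation=cv2.INTER_CUBIC); b=cv2.resize(b,(571,400),interpolation=cv2.INTER_CUBIC)
cv2.imwrite("pics/crop0.png",cv2.resize(np.hstack([a,b]),(800,299)))
E
```

```text
scene red [158.4 379.5] 107 med [514.4  17.1 104.7] ztop 106.86844816792886 topc [512.9  17.8 104.6] ext [45.3 46.7  5.5]
scene yellow [186.9 402.4] 154 med [659.3  -2.8 104.7] ztop 106.67524778344314 topc [658.4  -2.6 104.4] ext [44.4 45.3  6.9]
scene green [126. 391.] 126 med [337.4 163.2  98.1] ztop 100.25067489565781 topc [335.1 164.   97.8] ext [57.9 58.9  7.5]
scene green [152.3 429.7] 70 med [537.1 165.6 105.1] ztop 106.96013400284349 topc [534.7 167.6 104.3] ext [41.4 33.2  6.9]
scene blue [179.2 455.3] 122 med [680.2 143.4 104.7] ztop 106.75165460847305 topc [681.5 143.7 104.1] ext [44.4 43.9  7.4]
scene handle 235 [565.9  68.7 124.3] [626.7  90.9 163. ]
112 [600.4  78.4 157.4] [567.   70.1 150.1] [625.7  90.9 163. ]
axis dir [-1.   0.1] [17.7 59. ]
disc 3109 [449.1 -62.5  26. ] [740.7 224.   33.9]
((595.8727416992188, 83.81488037109375), 148.23562622070312)
pan 1665 ((517.1815795898438, -277.9022216796875), (136.10963439941406, 142.1487579345703), 70.14378356933594) [ 523.3 -280.2   49.6]
side red [264.8 314.6] 200 med [509.   20.3 104.9] ztop 107.12503281639447 topc [508.8
[... 220 characters left out ...]
.48112680469006 topc [527.8 165.4 104.8] ext [44.  46.9  7.6]
side green [339.5 383.2] 586 med [328.8 169.1  98.2] ztop 100.6226369607411 topc [329.1 167.1  98.3] ext [58.5 60.7  7.9]
side blue [297.9 230.5] 242 med [674.7 147.2 105.3] ztop 107.36752997667298 topc [674.  147.3 105.6] ext [43.  42.3  8.4]
side handle 343 [561.4  73.4 120.2] [621.4  96.1 163.8]
222 [590.7  86.  158.3] [561.4  73.4 150.1] [620.8  95.9 163.8]
axis dir [-1.   0.1] [18.9 59.6]
disc 6715 [447.2 -61.1  26. ] [736.8 228.3  34. ]
((591.89990234375, 82.70581817626953), 146.16567993164062)
pan 1467 ((514.6793212890625, -277.0965270996094), (138.47174072265625, 137.20005798339844), 70.364501953125) [ 513.6 -272.9   49.9]
```

View pics/crop0.png

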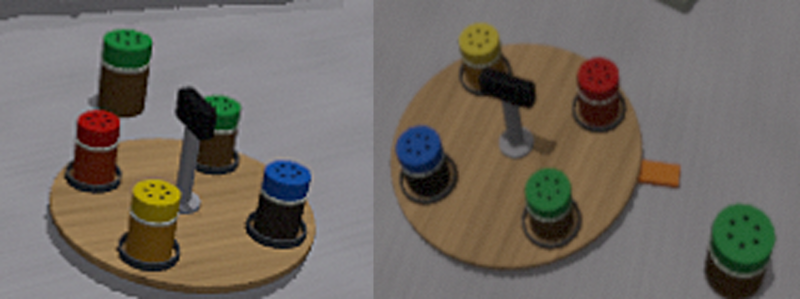

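The crops confirm it: the carousel's green jar is 75 mm high and ~47 wide (lid top z≈105 on the disc), while the table one is ~60 wide and 100 high, so a look-alike. Next I'll locate the pointer and work out the approach to the handle.

```bash
cat >> h.py <<'E'
from scipy.spatial.transform import Rotation as Ro
def toolR(s): return Ro.from_euler("xyz",s["tcp_rot"]).as_matrix()
def units(s,target,ydir=None):
    R=toolR(s); d=R.T@(np.array(target,float)-np.array(s["tcp_pos"]))/60
    out=[d]
    if ydir is not None:
        cur=np.degrees(np.arctan2(R[1,1],R[0,1])); dy=(ydir-cur+90)%180-90
        out+= [-dy/8, cur, dy]   # tool z down
    return out
E
python3 - <<'E'
from m import *
np.set_printoptions(precision=3,suppress=True)
for n in ["scene","side"]:
    im=cv2.imread(f"pics/{n}0.png"); d=np.load(f"{n}0.npy"); c=cal(n); W=cloud(n,im,d)
    hsv=cv2.cvtColor(im,cv2.COLOR_BGR2HSV)
    m=(hsv[...,0]>5)&(hsv[...,0]<20)&(hsv[...,1]>180)&(hsv[...,2]>110)&(W[...,0]>380)&(W[...,0]<470)&(W[...,2]<25)
    p=W[m]; print(n,len(p)); 
    if len(p)>5: print(p.min(0),p.max(0),p.mean(0))
s=observe(); print(s["tcp_pos"],s["tcp_rot"],toolR(s))
print(units(s,[594,82.4,230],83))
E
```

```text
scene 0
side 150
[402.85   62.239   8.141] [445.655  87.226  16.353] [424.365  74.747  12.018]
[141.651 608.72  231.3  ] [-3.142 -0.     2.913] [[-0.974  0.227 -0.   ]
 [ 0.227  0.974 -0.   ]
 [ 0.    -0.    -1.   ]]
[array([-9.331, -6.835,  0.021]), np.float64(-0.7627973828628907), np.float64(76.89762093709687), np.float64(6.102379062903125)]
```

Request:
send_rows(steps="1 -0.5 -0.35 0 0; 1 -1.2 -0.85 -0.2 -0.1; 1 -1.9 -1.4 -0.4 -0.2; 1 -2.6 -1.9 -0.5 -0.3; 1 -3.3 -2.4 -0.7 -0.4; 1 -4.0 -2.9 -0.8 -0.5; 1 -4.6 -3.4 -0.8 -0.6; 1 -5.2 -3.8 -0.8 -0.7")

```text
t: 1.8
tcp_pos: [394.9, 314.4, 279.8]
tcp_rot: [3.141, 0.0, 3.01]
contact_force: [0.5, 0.5, 0.1]
width: 85.2
```

Run:
```python
from h import *
np.set_printoptions(precision=3,suppress=True)
s=observe(); print(s["t"],s["tcp_pos"],s["tcp_rot"],s["joint_pos"])
print(units(s,[560,82.4,290],83)); im,d=cams.grab_frame("wrist"); cv2.imwrite("pics/w1.png",im)
```

```text
1.8 [394.853 314.351 279.799] [3.141 0.    3.01 ] [-0.96   0.098  0.245  1.621 -0.024  1.425  0.727]
[array([-3.235, -3.472, -0.172]), np.float64(-0.0645784034188086), np.float64(82.48337277264953), np.float64(0.5166272273504688)]
```

View pics/w1.png

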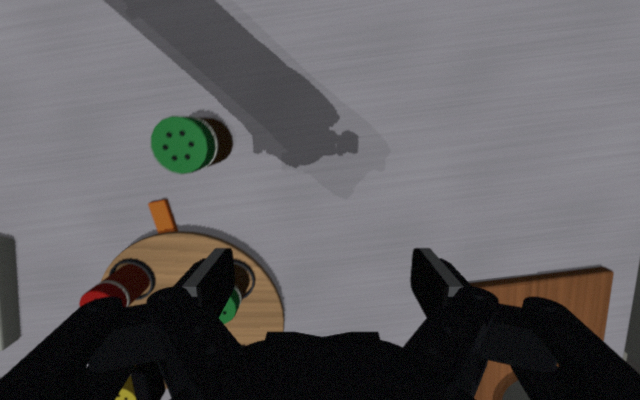

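The wrist view shows the pointer at [215,162], the big decoy at [145,185], and the carousel lower left. I'll continue over the carousel.

Request:
send_rows(steps="1 -0.4 -0.5 -0.1 0; 1 -0.9 -1.1 -0.2 0; 1 -1.4 -1.7 -0.3 0; 1 -1.8 -2.2 -0.4 0; 1 -2.2 -2.7 -0.4 0; 1 -2.6 -3.2 -0.4 0; 1 -2.8 -3.5 -0.4 0; 1 -2.8 -3.5 -0.4 0")

```text
t: 2.85
tcp_pos: [537.2, 76.0, 304.6]
tcp_rot: [-3.14, 0.003, 3.0]
contact_force: [-0.1, -0.2, 0.3]
width: 85.2
```

Run:
```python
from m import *
np.set_printoptions(precision=2,suppress=True)
s=observe(); print(s["t"],s["tcp_pos"],s["tcp_rot"],s["joint_pos"])
c=cal("wrist"); im,d=cams.grab_frame("wrist"); cv2.imwrite("pics/w2.png",im); np.save("w2.npy",d)
rng["orange"]=((5,150,100),(18,255,255))
colours("wrist",im,d,(350,800,-100,350))
for th in ["front_spot","turntable"]:
    for r in cams.pinpoint("wrist",th)[:3]: print(th,r,at_height(c,r["pixel"],30 if th=="front_spot" else 18))
```

```text
2.85 [537.22  75.95 304.57] [-3.14  0.    3.  ] [-0.62  0.18  0.49  1.49 -0.08  1.49  1.3 ]
wrist red [165.96 267.68] 628 med [509.69  17.08 105.36] ztop 106.54105373936468 topc [510.2   19.64 105.27] ext [44.94 43.94  4.6 ]
wrist yellow [278.78 277.03] 813 med [655.49   2.59 105.38] ztop 106.56221188359059 topc [655.99   2.46 105.2 ] ext [44.9  45.17  4.1 ]
wrist green [  0.99 380.57] 68 med [358.31 163.7   98.24] ztop 99.79972850614223 topc [357.66 163.97  99.01] ext [ 4.77 25.59  4.87]
wrist green [162.9  397.55] 1174 med [527.43 167.26 105.43] ztop 106.7018152506697 topc [527.69 167.44 104.88] ext [46.16 45.72  5.97]
wrist blue [277.85 391.51] 836 med [674.36 149.04 105.45] ztop 106.56226868673389 topc [675.37 148.55 105.71] ext [46.21 44.43  4.34]
wrist orange [ 90.2  308.75] 567 med [425.09  74.56  12.53] ztop 13.952114440356027 topc [425.96  74.71  19.59] ext [45.24 25.79 18.68]
turntable {'pixel': [206.8, 332.7], 'p': 0.76} [594.99  83.73  18.  ]
```

View pics/w2.png

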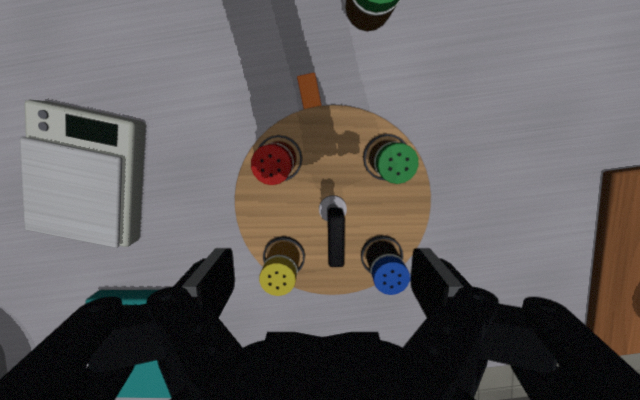

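The wrist view shows the carousel with its hub at [207,333], the pointer at [90,309] and green at [163,398]. I'll fit the disc, pointer, handle and pan from this frame.

Run:
```python
from m import *
np.set_printoptions(precision=2,suppress=True)
im=cv2.imread("pics/w2.png"); d=np.load("w2.npy"); W=cloud("wrist",im,d)
hsv=cv2.cvtColor(im,cv2.COLOR_BGR2HSV)
m=(abs(W[...,2]-30)<6)&(W[...,0]>430)&(W[...,0]<760)&(W[...,1]>-80)&(W[...,1]<250)
p=W[m][:,:2].astype(np.float32); h=cv2.convexHull(p)[:,0]
A=np.c_[2*h,np.ones(len(h))]; x=np.linalg.lstsq(A,(h**2).sum(1),rcond=None)[0]; print("disc LS",x[:2],np.sqrt(x[2]+x[:2]@x[:2]),cv2.minEnclosingCircle(h))
m=cv2.inRange(hsv,(5,150,60),(18,255,255))>0; m[:60]=0; m[:,:295]=0; m[:,325:]=0; m&=(W[...,2]<17)
p=W[m][:,:2].astype(np.float32); r=cv2.minAreaRect(p); print("ptr",len(p),r,p.mean(0)); v=cv2.fitLine(p,cv2.DIST_L2,0,.01,.01).ravel(); print(v,np.degrees(np.arctan2(-abs(v[1])*np.sign(v[1]*v[0]),-1)))
m=(W[...,2]>152)&(W[...,2]<170)&(abs(W[...,0]-594)<60)&(abs(W[...,1]-83)<60); p=W[m][:,:2].astype(np.float32); print("handle",len(p),cv2.minAreaRect(p))
m=(abs(W[...,2]-50)<3)&(abs(W[...,0]-515)<110)&(abs(W[...,1]+279)<110); p=W[m][:,:2].astype(np.float32); print("pan",len(p),cv2.minAreaRect(p))
m=(im.max(2)<70)&(abs(W[...,2]-40)<4)
for n,(bx,by) in dict(red=(510,19),green=(527,167)).items():
    q=m&(abs(W[...,0]-bx)<45)&(abs(W[...,1]-by)<45); P=W[q]; 
    if len(P)>20: print(n,len(P),cv2.minEnclosingCircle(P[:,:2].astype(np.float32)))
s=observe(); print(units(s,[593,83,129],83),s["tcp_pos"])
```

```text
disc LS [591.35  86.84] 144.18583385238085 ((591.5537109375, 87.0846939086914), 144.86746215820312)
ptr 577 ((424.8393859863281, 75.80216217041016), (42.985015869140625, 24.337238311767578), 4.0080695152282715) [424.75  75.89]
[  1.     0.08 424.75  75.89] -175.67598
handle 900 ((591.110595703125, 86.84766387939453), (17.209692001342773, 59.18197250366211), 82.84466552734375)
pan 8938 ((517.9493408203125, -275.2923889160156), (138.43563842773438, 136.88682556152344), 69.88274383544922)
red 197 ((507.8612976074219, 23.5487003326416), 31.458675384521484)
green 186 ((526.7859497070312, 167.63978576660156), 30.88022804260254)
[array([-0.92,  0.19,  2.93]), np.float64(-0.10327234134048169), np.float64(82.17382126927615), np.float64(0.8261787307238535)] [536.41  79.23 304.48]
```

The arm was still settling in that frame, so I'll repeat it with the arm at rest.

```bash
cat > fit.py <<'E'
from m import *
np.set_printoptions(precision=2,suppress=True)
def circ(p):
    h=cv2.convexHull(p.astype(np.float32))[:,0]
    A=np.c_[2*h,np.ones(len(h))]; x=np.linalg.lstsq(A,(h**2).sum(1),rcond=None)[0]; return x[:2],np.sqrt(x[2]+x[:2]@x[:2])
E
python3 - <<'E'
from fit import *
print(observe()["tcp_pos"])
im,d=cams.grab_frame("wrist"); print(observe()["tcp_pos"]); W=cloud("wrist",im,d)
hsv=cv2.cvtColor(im,cv2.COLOR_BGR2HSV)
m=(abs(W[...,2]-30)<6)&(W[...,0]>445)&(W[...,0]<760)&(W[...,1]>-80)&(W[...,1]<250)
print("disc",circ(W[m][:,:2]))
m=cv2.inRange(hsv,(5,150,60),(18,255,255))>0; m[:60]=0; m[:,:285]=0; m[:,335:]=0; m&=(W[...,2]<17)
p=W[m][:,:2].astype(np.float32); print("ptr",len(p),cv2.minAreaRect(p),cv2.fitLine(p,cv2.DIST_L2,0,.01,.01).ravel())
m=(W[...,2]>152)&(W[...,2]<170)&(abs(W[...,0]-594)<60)&(abs(W[...,1]-83)<60); p=W[m][:,:2].astype(np.float32); print("handle",len(p),cv2.minAreaRect(p))
m=(abs(W[...,2]-50)<3)&(abs(W[...,0]-515)<110)&(abs(W[...,1]+279)<110); p=W[m][:,:2].astype(np.float32); print("pan",len(p),cv2.minAreaRect(p))
colours("wrist",im,d,(450,800,-100,350))
s=observe(); print(s["t"],units(s,[593,83,129],83),s["tcp_pos"])
E
```

```text
[536.41  79.23 304.48]
[536.38  79.38 304.48]
disc (array([592.32,  82.97]), np.float64(144.21938260208412))
ptr 576 ((425.8257751464844, 72.74311828613281), (42.94144821166992, 24.63237762451172), 3.49070143699646) [  1.     0.06 425.65  72.77]
handle 902 ((592.364013671875, 83.80790710449219), (17.265966415405273, 59.45800018310547), 82.43619537353516)
pan 8981 ((517.0442504882812, -278.15338134765625), (137.06451416015625, 136.48394775390625), 69.85293579101562)
wrist red [166.96 264.78] 679 med [510.67  15.42 105.43] ztop 106.63915576972832 topc [510.53  17.68 105.61] ext [45.46 43.44  4.65]
wrist yellow [279.72 273.74] 811 med [656.11   0.34 105.66] ztop 106.86748807611197 topc [656.66   0.38 105.52] ext [45.25 45.54  4.54]
wrist green [164.6  394.55] 1178 med [528.27 165.5  105.36] ztop 106.62910385019173 topc [528.58 165.57 104.78] ext [46.15 45.93  5.95]
wrist blue [279.33 388.08] 833 med [675.07 146.66 105.57] ztop 106.76957554853557 topc [676.2  146.67 105.72] ext [45.85 44.27  5.01]
3.05 [array([-0.92,  0.19,  2.93]), np.float64(-0.09962883172090642), np.float64(82.20296934623275), np.float64(0.7970306537672514)] [536.38  79.38 304.48]
```

Axis ≈ (592.4, 83.3), pointer direction 183.6°, green bay 127.5°, so the turn is +56.1° counter-clockwise seen from above (−7.0 units of tool roll). I'll descend on the handle.

Request:
send_rows(steps="1 -0.4 0.1 0.2 0; 1 -0.8 0.19 0.6 0; 1 -0.91 0.19 1.1 0; 1 -0.91 0.19 1.6 0; 1 -0.91 0.19 2.1 0; 1 -0.91 0.19 2.5 0; 1 -0.91 0.19 2.8 0; 1 -0.91 0.19 2.95 0")

```text
t: 4.05
tcp_pos: [592.0, 83.9, 126.8]
tcp_rot: [-3.141, 0.001, 3.007]
contact_force: [-0.8, -0.7, 0.3]
width: 85.6
```

Run:
```python
from fit import *
s=observe(); 
im,d=cams.grab_frame("side"); cv2.imwrite("pics/s1.png",cv2.resize(im[180:380,180:420],None,fx=3,fy=3)); s=observe();print(s["t"],s["tcp_pos"],s["contact_force"],units(s,[592.4,83.5,128],82.4),s["joint_pos"])
```

```text
4.1 [591.74  83.69 126.05] [-0.36 -0.75 -1.56] [array([-0.01, -0.  , -0.03]), np.float64(-0.018639056814723887), np.float64(82.25088754548221), np.float64(0.1491124545177911)] [-0.55  0.42  0.47  1.61 -0.2   1.16  1.4 ]
```

View pics/s1.png

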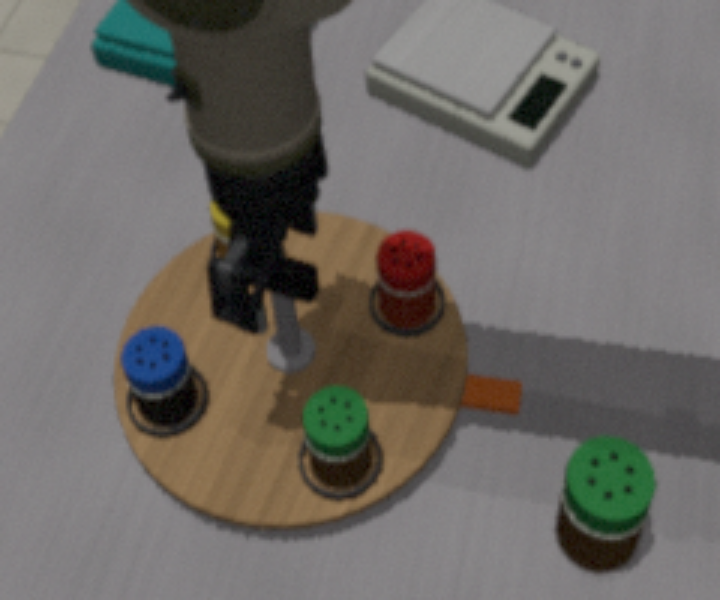

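The fingers straddle the bar. I'll close on it.

Request:
send_rows(steps="-1 0 0 0 0; -1 0 0 0 0; -1 0 0 0 0; -1 0 0 0 0; -1 0 0 0 0; -1 0 0 0 0; -1 0 0 0 0; -1 0 0 0 0", newtons=50)

```text
t: 5.1
tcp_pos: [591.9, 82.5, 126.8]
tcp_rot: [-3.14, 0.001, 3.005]
contact_force: [-2.9, -4.1, 5.5]
width: 17.2
```

Request:
send_rows(steps="-1 0 0 0 -0.2; -1 0 0 0 -0.5; -1 0 0 0 -0.9; -1 0 0 0 -1.4; -1 0 0 0 -1.9; -1 0 0 0 -2.4; -1 0 0 0 -2.9; -1 0 0 0 -3.4")

```text
t: 6.1
tcp_pos: [591.9, 82.1, 126.8]
tcp_rot: [-3.139, 0.0, -2.801]
contact_force: [-1.5, -2.1, 1.6]
width: 17.4
```

Run:
```python
from fit import *
s=observe(); print(s["t"],s["tcp_pos"],s["contact_force"],s["moment"],units(s,[591.9,82.7,126.8],138.5),s["joint_pos"][6])
```

```text
6.1 [591.91  82.13 126.81] [-1.52 -2.12  1.55] [-0.22  0.16 -0.12] [array([-0.  ,  0.01,  0.  ]), np.float64(-3.620931383433703), np.float64(109.53254893253037), np.float64(28.967451067469625)] 1.8436927411766821
```

Request:
send_rows(steps="-1 0 0 0 -0.5; -1 0 0 0 -1; -1 0 0 0 -1.5; -1 0 0 0 -2.1; -1 0 0 0 -2.7; -1 0 0 0 -3.2; -1 0 0 0 -3.5; -1 0 0 0 -3.6")

```text
t: 7.1
tcp_pos: [592.2, 81.8, 126.8]
tcp_rot: [-3.139, -0.0, -2.298]
contact_force: [1.3, -3.3, 0.1]
width: 16.9
```

Run:
```python
from fit import *
for n in ["side","scene"]:
    im,d=cams.grab_frame(n); cv2.imwrite(f"pics/{n}2.png",im); c=cal(n)
    colours(n,im,d,(400,800,-100,300))
s=observe(); print(s["t"],s["tcp_pos"],s["contact_force"],units(s,[591.9,82.7,126.8],138.5),s["joint_pos"])
```

```text
side red [245.96 287.71] 84 med [586.92 -21.54 104.54] ztop 107.66992337284195 topc [585.58 -21.61 105.68] ext [21.16 43.99  7.55]
side yellow [275.16 230.99] 229 med [695.05  89.37 105.26] ztop 107.16547059535735 topc [695.56  89.1  105.54] ext [42.47 45.97  8.93]
side blue [322.37 262.99] 306 med [584.93 188.46 104.92] ztop 107.48486093379552 topc [584.35 188.05 105.47] ext [44.23 45.64  8.97]
scene red [177.38 383.62] 136 med [600.84 -22.32 104.5 ] ztop 106.53896164941446 topc [601.07 -22.48 104.25] ext [46.7  49.23  6.68]
scene yellow [187.62 442.24] 148 med [698.77  88.14 104.69] ztop 106.95843390939439 topc [699.46  88.25 104.89] ext [46.26 45.06  7.35]
scene green [151.4  392.92] 53 med [496.14  74.04 104.94] ztop 106.39768341784892 topc [490.99  75.86 105.32] ext [41.7  40.6   7.53]
scene blue [160.11 446.53] 106 med [590.65 183.98 104.96] ztop 106.67865083830462 topc [589.32 183.94 104.24] ext [43.75 41.26  6.55]
7.2 [592.16  81.78 126.8 ] [ 0.96 -2.4  -0.35] [array([-0.01,  0.01, -0.  ]), np.float64(-0.023066497751006665), np.float64(138.31546801799195), np.float64(0.18453198200805332)] [-0.41  0.4   0.29  1.6  -0.12  1.15  2.31]
```

View pics/side2.png

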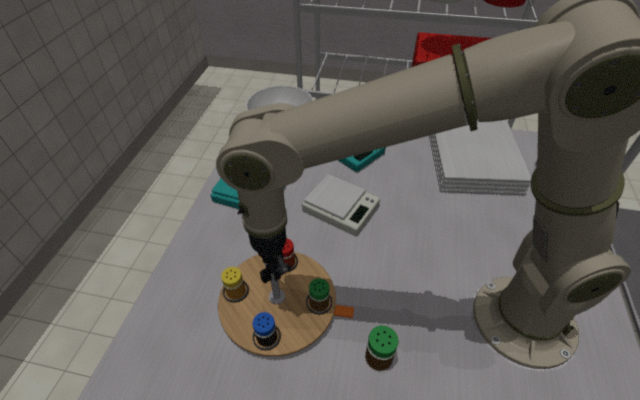

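The green lid is at [288,319], in line with the pointer at [312,344]. I'll release, rise, and check from above.

Request:
send_rows(steps="1 0 0 0 0; 1 0 0 0 0; 1 0 0 0 0; 1 0 0 0 0; 1 0 0 0 0; 1 0 0 -0.3 0; 1 0 0 -0.7 0; 1 0 0 -1.2 0")

```text
t: 8.2
tcp_pos: [592.0, 81.9, 200.6]
tcp_rot: [-3.139, -0.0, -2.298]
contact_force: [1.0, -0.5, -0.1]
width: 85.4
```

Run:
```python
from fit import *
s=observe(); print(s["t"],s["tcp_pos"],s["width"],units(s,[537,79,300],110),s["joint_pos"][6])
```

```text
8.2 [591.98  81.86 200.56] 85.40181595056208 [array([ 0.65,  0.65, -1.66]), np.float64(3.53852791910408), np.float64(138.30822335283264), np.float64(-28.30822335283264)] 2.3010167857444337
```

Request:
send_rows(steps="1 0 0 -0.6 0.5; 1 0.1 0.1 -1.1 1.4; 1 0.3 0.3 -1.5 2.4; 1 0.5 0.5 -1.66 3.4; 1 0.65 0.65 -1.66 4.4; 1 0.65 0.65 -1.66 5.4; 1 0.65 0.65 -1.66 6.2; 1 0.65 0.65 -1.66 6.6")

```text
t: 9.2
tcp_pos: [536.8, 78.8, 301.6]
tcp_rot: [-3.14, 0.003, 3.06]
contact_force: [0.6, -0.1, 0.3]
width: 85.5
```

```bash
cat > look.py <<'E'
from fit import *
import sys
for i in range(6):
    a=np.array(observe()["tcp_pos"]); im,d=cams.grab_frame("wrist"); b=np.array(observe()["tcp_pos"])
    if np.linalg.norm(a-b)<0.3: break
print(i,a,b); cv2.imwrite("pics/%s.png"%sys.argv[1],im); np.save("%s.npy"%sys.argv[1],d)
W=cloud("wrist",im,d); hsv=cv2.cvtColor(im,cv2.COLOR_BGR2HSV)
m=(abs(W[...,2]-30)<6)&(W[...,0]>445)&(W[...,0]<760)&(W[...,1]>-80)&(W[...,1]<250)
C=circ(W[m][:,:2]); print("disc",C)
m=(cv2.inRange(hsv,(5,150,60),(18,255,255))>0)&(W[...,2]<17)&(W[...,0]<452)&(abs(W[...,1]-75)<40)
p=W[m][:,:2].astype(np.float32); r=cv2.minAreaRect(p); v=np.array(r[0])-C[0]; print("ptr",len(p),r,np.degrees(np.arctan2(v[1],v[0]))%360)
m=(W[...,2]>152)&(W[...,2]<170)&(abs(W[...,0]-594)<60)&(abs(W[...,1]-83)<60); p=W[m][:,:2].astype(np.float32); r=cv2.minAreaRect(p); print("handle",len(p),r)
colours("wrist",im,d,(450,800,-100,350))
s=observe(); print(s["t"],s["tcp_pos"],s["contact_force"],s["joint_pos"])
E
python3 look.py w3
```

```text
0 [536.76  78.78 301.64] [536.79  78.77 301.56]
disc (array([592.48,  82.74]), np.float64(144.34095093780357))
ptr 591 ((425.95770263671875, 72.96481323242188), (43.13750076293945, 24.552570343017578), 3.132880926132202) 183.35905855037498
handle 966 ((592.2696533203125, 82.7746353149414), (59.2303466796875, 18.295400619506836), 48.5544548034668)
wrist red [237.22 244.94] 970 med [598.33 -21.52 105.51] ztop 106.63500501436897 topc [599.32 -21.66 105.6 ] ext [46.72 46.3   4.65]
wrist yellow [300.74 339.61] 771 med [696.47  88.76 105.55] ztop 106.68054261538211 topc [697.2   88.36 105.54] ext [46.17 43.84  3.88]
wrist green [125.36 322.81] 86 med [473.55  84.55 105.24] ztop 106.62903114504776 topc [474.35  84.85 105.5 ] ext [16.22 19.07  3.7 ]
wrist green [125.79 309.21] 38 med [473.03  70.03 105.28] ztop 106.15416957270077 topc [473.    69.44 105.27] ext [10.34 10.74  2.19]
wrist blue [214.49 414.87] 1027 med [585.96 186.65 105.37] ztop 106.65484640316413 topc [586.52 187.06 104.97] ext [44.94 45.71  5.43]
9.25 [536.79  78.77 301.56] [-0.64  0.86  0.38] [-0.55  0.18  0.41  1.49 -0.07  1.48  1.34]
```

View pics/w3.png

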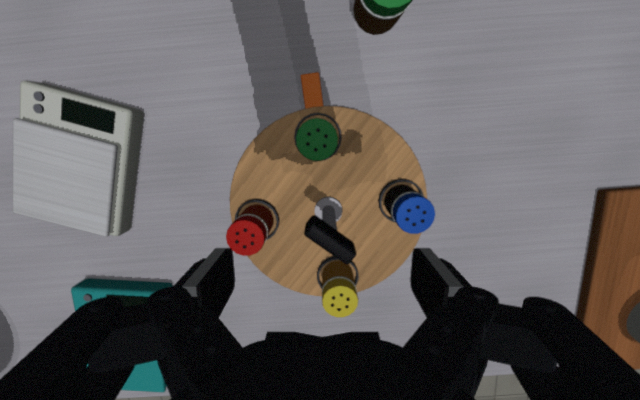

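The green jar (lid at [137,318]) stands at the pointer ([90,311]). The handle angle of 48.55° puts the bay at 183.55°, against the pointer at 183.4–183.6°. Now the jar's exact centre.

Run:
```python
from fit import *
d=np.load("w3.npy"); im=cv2.imread("pics/w3.png"); W=cloud("wrist",im,d)
m=(abs(W[...,2]-105)<5)&(abs(W[...,0]-490)<40)&(abs(W[...,1]-77)<40); print(circ(W[m][:,:2]),np.percentile(W[m][:,2],95))
m=(abs(W[...,2]-50)<3)&(abs(W[...,0]-515)<110)&(abs(W[...,1]+279)<110); p=W[m][:,:2].astype(np.float32); print("pan",len(p),cv2.minAreaRect(p))
s=observe(); print(units(s,[488,77,57],85))
```

```text
(array([488.1,  76.7]), np.float64(23.633814313341233)) 106.57745503621179
pan 9409 ((516.2362670898438, -278.1214599609375), (136.5290985107422, 136.9281463623047), 69.5832748413086)
[array([ 0.82, -0.09,  4.07]), np.float64(0.028621325017066823), np.float64(85.22897060013653), np.float64(-0.22897060013653459)]
```

Request:
send_rows(steps="1 0.4 -0.05 0.3 0; 1 0.82 -0.09 0.9 0; 1 0.82 -0.09 1.6 0; 1 0.82 -0.09 2.3 0; 1 0.82 -0.09 3.0 0; 1 0.82 -0.09 3.6 0; 1 0.82 -0.09 4.0 0; 1 0.82 -0.09 4.12 0")

```text
t: 10.25
tcp_pos: [487.7, 77.0, 53.8]
tcp_rot: [-3.14, 0.002, 3.059]
contact_force: [0.2, 0.2, 0.8]
width: 85.3
```

Run:
```python
from fit import *
im,d=cams.grab_frame("wrist"); cv2.imwrite("pics/w4.png",im)
im,d=cams.grab_frame("side"); cv2.imwrite("pics/s4.png",cv2.resize(im[180:380,180:420],None,fx=3,fy=3)); s=observe();print(s["t"],s["tcp_pos"],s["contact_force"],units(s,[488.1,76.7,54],85),s["joint_pos"])
```

```text
10.35 [488.39  77.13  54.65] [ 0.23 -0.6   0.26] [array([ 0.  , -0.01,  0.01]), np.float64(0.03149441588354307), np.float64(85.25195532706834), np.float64(-0.25195532706834456)] [-0.55  0.28  0.37  1.95 -0.13  0.92  1.38]
```

View pics/s4.png

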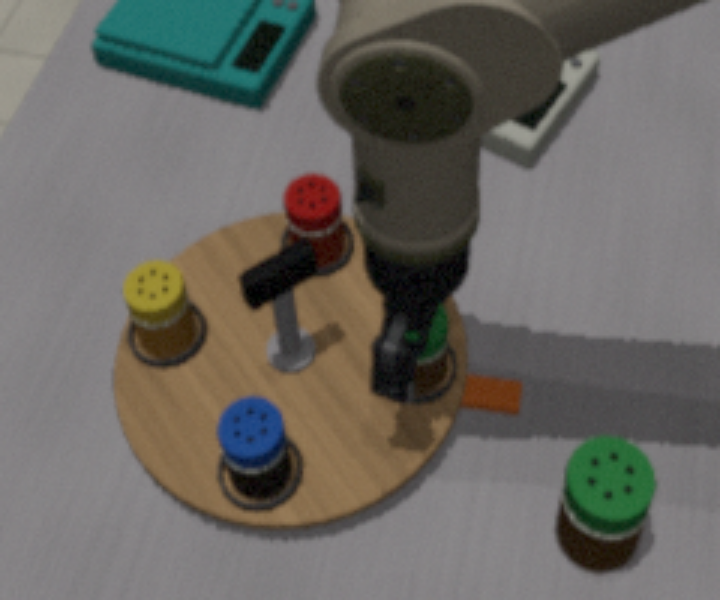

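View pics/w4.png

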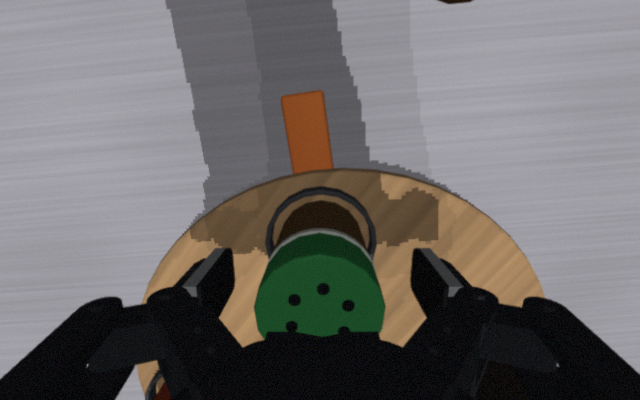

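The jar sits centred between the pads and the bay lines up with the pointer. I'll close on it.

Request:
send_rows(steps="-1 0 0 0 0; -1 0 0 0 0; -1 0 0 0 0; -1 0 0 0 0; -1 0 0 0 0; -1 0 0 0 0; -1 0 0 0 0; -1 0 0 0 0", newtons=45)

```text
t: 11.35
tcp_pos: [489.1, 77.3, 55.9]
tcp_rot: [-3.141, 0.005, 3.059]
contact_force: [-1.9, -1.1, 7.0]
width: 47.2
```

Request:
send_rows(steps="-1 0 0 -0.03 0; -1 0 0 -0.1 0; -1 0 0 -0.25 0; -1 0 0 -0.5 0; -1 0 0 -0.8 0; -1 0 0 -1.1 0; -1 0 0 -1.4 0; -1 0 0 -1.6 0")

```text
t: 12.35
tcp_pos: [489.1, 77.4, 153.6]
tcp_rot: [3.141, 0.007, 3.058]
contact_force: [0.0, -1.0, -1.3]
width: 47.3
```

Run:
```python
from fit import *
im,d=cams.grab_frame("wrist"); cv2.imwrite("pics/w5.png",im)
im,d=cams.grab_frame("side"); cv2.imwrite("pics/s5.png",cv2.resize(im[150:350,180:420],None,fx=3,fy=3)); s=observe();print(s["t"],s["tcp_pos"],s["width"],s["contact_force"],units(s,[516.8,-278,153],70),s["joint_pos"])
```

```text
12.45 [489.57  77.55 153.65] 47.094999145062765 [ 0.21  0.39 -1.66] [array([-0.94, -5.87,  0.01]), np.float64(1.905113037244531), np.float64(85.24090429795625), np.float64(-15.240904297956249)] [-0.57  0.16  0.39  1.85 -0.06  1.14  1.33]
```

View pics/s5.png

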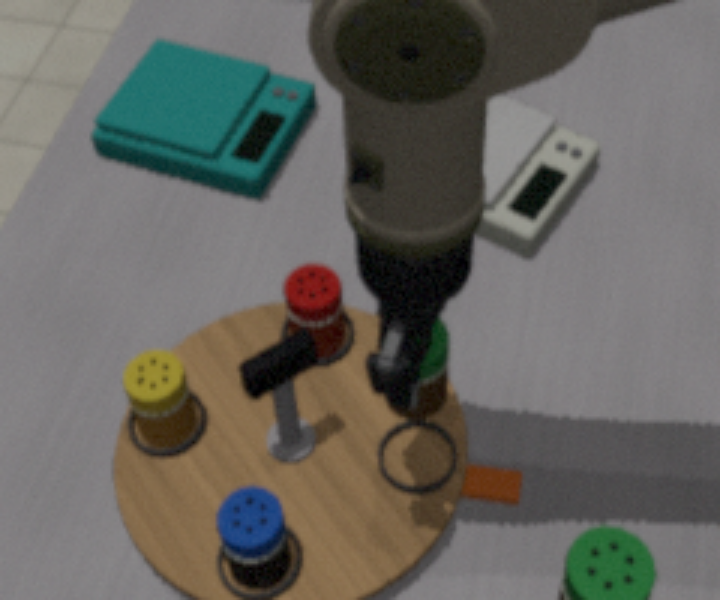

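View pics/w5.png

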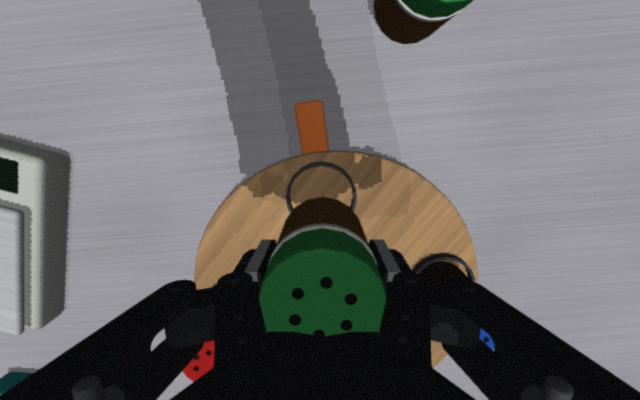

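Lifted cleanly, with the ring left empty and in line with the pointer; the jar's underside is about 26 mm below the TCP. I'll carry it to the white scale.

Request:
send_rows(steps="-1 -0.05 -0.2 -0.05 0; -1 -0.1 -0.6 -0.1 0; -1 -0.15 -1.1 -0.1 0; -1 -0.2 -1.65 -0.1 0; -1 -0.35 -2.2 -0.1 0; -1 -0.45 -2.75 -0.1 0; -1 -0.5 -3.3 -0.1 0; -1 -0.6 -3.85 -0.1 0")

```text
t: 13.45
tcp_pos: [505.4, -157.8, 159.2]
tcp_rot: [3.141, 0.007, 3.058]
contact_force: [1.9, 0.7, -1.6]
width: 46.6
```

Run:
```python
from fit import *
s=observe();print(s["t"],s["tcp_pos"],s["width"],s["contact_force"],units(s,[516.8,-278,150],70),s["joint_pos"])
```

```text
13.45 [ 505.44 -157.77  159.21] 46.64701296246466 [ 1.94  0.72 -1.62] [array([-0.36, -1.98,  0.15]), np.float64(1.898954323939206), np.float64(85.19163459151365), np.float64(-15.191634591513647)] [-0.24  0.24  0.57  1.76 -0.14  1.17  1.86]
```

Request:
send_rows(steps="-1 -0.1 -0.5 0 0; -1 -0.2 -1.0 0 0; -1 -0.28 -1.4 0.05 0; -1 -0.33 -1.7 0.1 0; -1 -0.36 -1.88 0.15 0; -1 -0.36 -1.96 0.15 0; -1 -0.36 -1.98 0.15 0; -1 -0.36 -1.98 0.15 0")

```text
t: 14.45
tcp_pos: [517.3, -277.3, 150.4]
tcp_rot: [3.141, 0.007, 3.059]
contact_force: [-0.2, 0.3, -1.9]
width: 47.2
```

Run:
```python
from fit import *
for n in ["wrist","side","scene"]:
    im,d=cams.grab_frame(n); cv2.imwrite(f"pics/{n}6.png",im); W=cloud(n,im,d); np.save(f"{n}6.npy",d)
    m=(abs(W[...,2]-50)<3)&(abs(W[...,0]-515)<110)&(abs(W[...,1]+279)<110); p=W[m][:,:2].astype(np.float32); print(n,"pan",len(p),cv2.minAreaRect(p),np.median(W[m][:,2]))
    m=(W[...,2]>112)&(W[...,2]<140)&(abs(W[...,0]-515)<40)&(abs(W[...,1]+279)<40); p=W[m]; print("jar lo",len(p),p.min(0) if len(p) else 0,p.max(0) if len(p) else 0)
s=observe();print(s["t"],s["tcp_pos"],s["width"],s["contact_force"],units(s,[516.8,-278,77],70))
a=cv2.imread("pics/side6.png")[100:260,240:440]; b=cv2.imread("pics/scene6.png")[100:260,180:380]
cv2.imwrite("pics/c6.png",cv2.resize(np.hstack([a,b]),(800,320)))
```

```text
wrist pan 17059 ((516.0361938476562, -278.0611572265625), (136.4234161376953, 135.30735778808594), 69.9549789428711) 50.477190974701635
jar lo 384 [ 492.3  -296.97  125.75] [ 507.53 -254.3   139.91]
side pan 1326 ((514.40283203125, -276.53460693359375), (138.0318603515625, 135.77810668945312), 69.68431091308594) 49.998846582201736
jar lo 59 [ 491.33 -274.19  125.66] [ 535.67 -250.78  139.84]
scene pan 1614 ((518.7266235351562, -278.1217041015625), (136.23716735839844, 141.3483428955078), 70.11914825439453) 49.7374929621115
jar lo 97 [ 516.03 -299.44  124.17] [ 543.39 -257.01  139.85]
14.6 [ 517.34 -277.26  150.43] 47.09653380171997 [ 0.81  0.37 -1.08] [array([ 0.02, -0.01,  1.22]), np.float64(1.906789065556529), np.float64(85.25431252445223), np.float64(-15.254312524452232)]
```

View pics/c6.png

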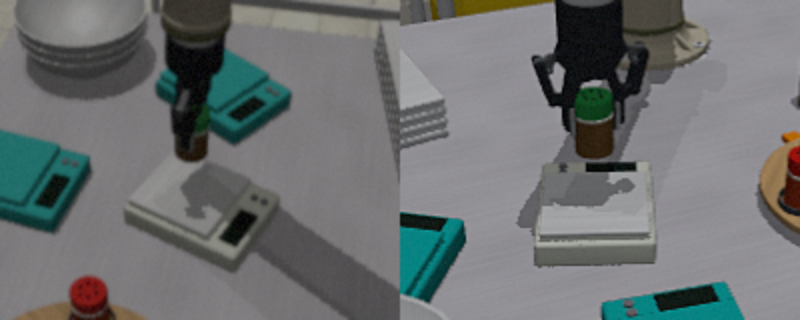

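View pics/wrist6.png

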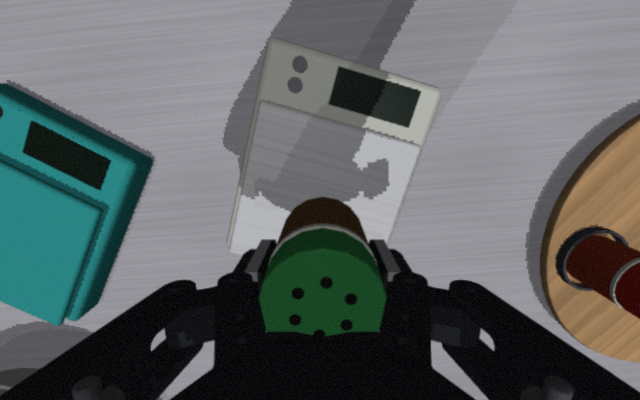

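The jar hangs upright over the white pan, within 1–2 mm of its centre. I'll lower it to just above contact.

Request:
send_rows(steps="-1 0.02 -0.01 0.15 0; -1 0.02 -0.01 0.35 0; -1 0.02 -0.01 0.6 0; -1 0.02 -0.01 0.8 0; -1 0.02 -0.01 1.0 0; -1 0.02 -0.01 1.1 0; -1 0.02 -0.01 1.15 0; -1 0.02 -0.01 1.18 0")

```text
t: 15.6
tcp_pos: [516.8, -277.9, 79.8]
tcp_rot: [3.141, 0.008, 3.059]
contact_force: [-0.3, -0.0, -2.0]
width: 47.1
```

Request:
send_rows(steps="-1 0 0 0.01 0; -1 0 0 0.015 0; -1 0 0 0.02 0; -1 0 0 0.025 0; -1 0 0 0.03 0; -1 0 0 0.035 0; -1 0 0 0.04 0; -1 0 0 0.04 0")

```text
t: 16.6
tcp_pos: [516.7, -277.9, 77.3]
tcp_rot: [3.141, 0.007, 3.059]
contact_force: [-0.3, -0.5, -1.7]
width: 47.1
```

Request:
send_rows(steps="-1 0 0 0.005 0; -1 0 0 0.01 0; -1 0 0 0.015 0; -1 0 0 0.02 0; -1 0 0 0.025 0; -1 0 0 0.03 0; -1 0 0 0.03 0; -1 0 0 0.03 0")

```text
t: 17.6
tcp_pos: [516.9, -277.9, 76.0]
tcp_rot: [3.141, 0.008, 3.059]
contact_force: [-2.2, 1.2, 5.1]
width: 47.2
```

Contact: the force went from −1.7 to +5.1 N. I'll release gently.

Request:
send_rows(steps="-1 0 0 0 0; 0.4 0 0 0 0; 0.6 0 0 0 0; 0.8 0 0 0 0; 1 0 0 0 0; 1 0 0 0 0; 1 0 0 0 0; 1 0 0 0 0", newtons=20)

```text
t: 18.6
tcp_pos: [516.9, -277.9, 76.0]
tcp_rot: [3.141, 0.008, 3.059]
contact_force: [-0.2, 0.5, 0.4]
width: 85.0
```

Run:
```python
from fit import *
for n in ["wrist","side"]:
    im,d=cams.grab_frame(n); cv2.imwrite(f"pics/{n}7.png",im)
s=observe();print(s["t"],s["tcp_pos"],s["width"],s["contact_force"])
a=cv2.imread("pics/side7.png")[120:260,250:425]; b=cv2.imread("pics/wrist7.png")
cv2.imwrite("pics/c7.png",np.hstack([cv2.resize(a,(375,300)),cv2.resize(b[:375],(425,300))]))
```

```text
18.7 [ 516.9  -277.92   76.01] 85.65212893527232 [ 0.25 -0.13  0.09]
```

View pics/c7.png

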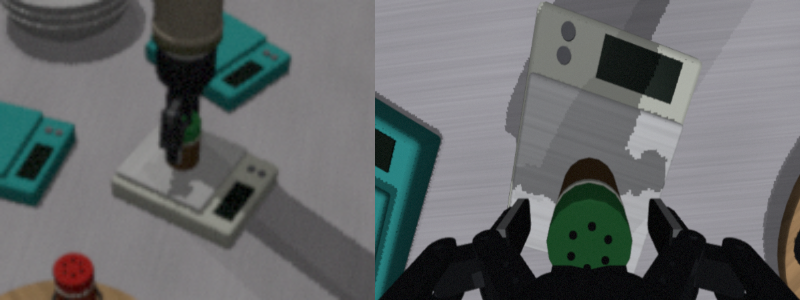

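The jar stands free between the open fingers. I'll rise straight up.

Request:
send_rows(steps="1 0 0 -0.1 0; 1 0 0 -0.4 0; 1 0 0 -0.8 0; 1 0 0 -1.3 0; 1 0 0 -1.9 0; 1 0 0 -2.5 0; 1 0 0 -3.0 0; 1 -0.3 0 -3.2 0")

```text
t: 19.7
tcp_pos: [533.2, -280.8, 272.7]
tcp_rot: [-3.141, 0.013, 3.057]
contact_force: [0.7, -0.3, -0.2]
width: 85.6
```

Request:
send_rows(steps="1 -0.5 0 0 0; 1 -0.8 0 0 0; 1 -0.8 0 0 0; 1 -0.8 0 0 0; 1 -0.8 0 0 0; 1 -0.8 0 0 0; 1 -0.8 0 0 0; 1 -0.8 0 0 0")

```text
t: 20.7
tcp_pos: [580.9, -284.9, 273.3]
tcp_rot: [-3.141, 0.013, 3.057]
contact_force: [0.2, -0.6, 0.9]
width: 85.2
```

Run:
```python
from fit import *
ims={}
for n in ["wrist","side","scene"]:
    im,d=cams.grab_frame(n); ims[n]=im; W=cloud(n,im,d)
    m=(abs(W[...,2]-125)<5)&(abs(W[...,0]-516)<60)&(abs(W[...,1]+278)<60); print(n,"jar top",circ(W[m][:,:2]),np.median(W[m][:,2]))
    m=(abs(W[...,2]-50)<3)&(abs(W[...,0]-515)<110)&(abs(W[...,1]+279)<110); p=W[m][:,:2].astype(np.float32); print("pan",len(p),cv2.minAreaRect(p))
    if n!="wrist": colours(n,im,d,(400,800,-350,300))
cv2.imwrite("pics/c8.png",np.hstack([cv2.resize(ims["scene"],(400,250)),cv2.resize(ims["wrist"],(400,250))]))
s=observe();print(s["t"],s["tcp_pos"],s["contact_force"])
```

```text
wrist jar top (array([ 516.3 , -277.26]), np.float64(23.494399048152868)) 125.38246381185724
pan 11167 ((516.5760498046875, -278.38323974609375), (136.33497619628906, 135.28643798828125), 69.78499603271484)
side jar top (array([ 514.04, -275.37]), np.float64(24.525125560598013)) 124.93366313752342
pan 1055 ((514.42041015625, -276.4739990234375), (138.41346740722656, 135.75640869140625), 69.34061431884766)
side red [245.7  283.89] 182 med [595.65 -19.67 105.06] ztop 107.41759073301084 topc [596.64 -20.7  105.32] ext [44.39 42.31  8.4 ]
side yellow [274.94 230.88] 225 med [694.88  88.93 105.27] ztop 107.48167789397148 topc [695.42  88.88 105.33] ext [43.15 45.81  6.65]
side blue [322.31 262.87] 299 med [584.96 188.16 105.23] ztop 107.67371000620358 topc [585.1  187.58 105.26] ext [43.51 45.6   7.65]
scene jar top (array([ 518.62, -276.38]), np.float64(23.9772674068656)) 124.52417219325793
pan 1297 ((518.3860473632812, -278.0390319824219), (135.56492614746094, 139.9688720703125), 69.77986145019531)
scene red [177.53 382.89] 133 med [602.71 -25.07 104.71] ztop 106.48525739078356 topc [601.42 -23.8  105.09] ext [46.89 45.05  5.84]
scene yellow [187.72 442.15] 149 med [697.89  88.13 104.72] ztop 106.43089835150019 topc [698.13  88.99 104.44] ext [48.22 46.33  6.06]
scene green [174.66 276.15] 101 med [ 519.04 -278.56  124.69] ztop 126.39715523464864 topc [ 518.62 -277.73  124.92] ext [48.02 41.94  5.74]
scene blue [160.27 446.82] 110 med [592.26 183.36 105.09] ztop 107.09756646676338 topc [590.78 183.76 104.78] ext [44.52 41.18  7.01]
20.85 [ 580.99 -284.88  273.26] [-0.21 -0.01  0.28]
```

View pics/c8.png

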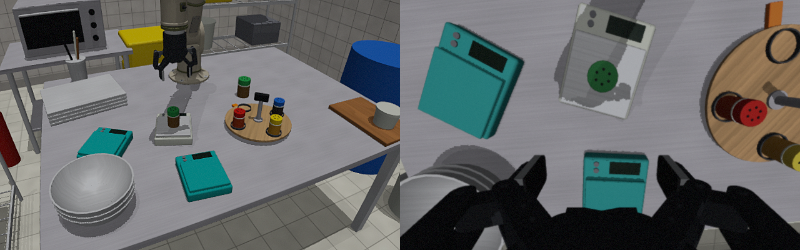

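The jar stands upright (top at z≈125 = 50 + 75), about 1 mm from the pan's centre in all three cameras, and the arm is clear. I'm handing it in.

```bash
python3 -c "
from bench import order; print(order.sign_off())"
```

```text
the job is handed in; nothing more can be done
None
```

The green-lidded jar is standing upright in the middle of the white scale's pan, released, and the job was handed in at about 20.9 s (limit 58 s).

**What I did:** I gripped the bar handle and turned the carousel about 56° counter-clockwise. I then let go and checked from above: the bay stood at 183.5°, the pointer at 183.4–183.6°. After that I lifted the 48 × 75 mm jar out, carried it over and lowered it slowly until it touched the pan at about 5 N. I opened the fingers and moved the arm clear. I left alone the larger green-lidded jar on the table and the two teal scales.

**Last checks:**
- **Position:** all three cameras put the jar within about 1–2 mm of the pan's centre.
- **Height:** its top is at z ≈ 125 mm, which matches standing upright on the pan (50 + 75).
- **Rest of the scene:** the other three jars are still in their bays, and the wrist force read about zero.

**Disagreements:** the cameras differ by up to about 4 mm on absolute position, but they agree on where the jar sits relative to the pan. One early wrist picture was taken before the arm had settled, so I discarded its fit and took it again.

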